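Shift the welding positioner into third gear

ROBOT

A 6-joint arm with a two-finger parallel gripper is mounted at the origin on the work surface. World frame = base frame: x ahead of the robot, y to its left, z up, the work surface at z = 0. Lengths are in m, angles in rad, forces in N, time in s.
With the tool pointing down it reaches from about 0.25 to 0.8 m from the base axis. Payload 3.9 kg.
Tool frame: the origin (TCP) lies on the centre line of the jaws, within the pads' length; the fingertips stand 14 mm ahead of it and the grasp point (between the pads) lies 5 mm behind it; z points along the fingers, y is the line along which they close (so a half turn about z gives the same grasp; the last joint's range is limited). The gripper opens to 85 mm and grips with 20 to 120 N. Pads are 22 mm wide; open, the fingers measure 114 mm over their backs; the gripper's body (76 mm by 85 mm) begins 54 mm behind the grasp point. The pads swing forward as they close: fully open they stand 13 mm farther back than shut.
Start: joints at [-1.146, 0.26, -0.138, 1.173, 0, 1.571], TCP at [0.216, -0.478, 0.222] pointing down, gripper open.
Joint ranges: [-2.78, 2.78], [-0.83, 1.72], [-1.28, 1.37], [-1.9, 2.12], [-1.57, 1.48], [-3.14, 3.14]. Speed limits (rad/s): [2.57, 2.57, 3.14, 3.14, 3.14, 3.14].

INTERFACE

Orientations are given as a rotation vector (axis times angle).
In Python, from station import bot gives the robot as it stands.
- The arm moves only by the tool send_rows, never from a script. Its argument "motion" is a list of rows, each a list of 7 numbers: the closure, from -1 (fully open) to 1 (shut), then the shift along the tool's x, y, z in mm, then the turn, a rotation vector about the tool's x, y, z in degrees. In form: [[grip, dx, dy, dz, ax, ay, az], ...]. A call has 1 to 5 rows; each row is the pose to reach, as a shift and turn from the pose commanded when the call began, along the tool's axes at that moment; what a row does not reach only later rows make up. A row lasts 1/8 s, in which the tool goes at most 62.5 mm and 10.7 degrees, less where a joint would pass 70% of its speed; a pose out of reach is approached as far as the arm can. A call with a gripper value outside its range is refused whole. The fingers move at their own pace and stop on an object; "grip_force" is the grip in N (left out, the last holds). Time passes only in rows, so rows that repeat a pose let the fingers close. It gives the time, the measured TCP pose, the force, the opening and the grip force at its end, in the units of the state.
- bot.get_state(): the state, without advancing time (a new reading comes with each control period).
- bot.snapshot(name): name is "side" or "top" or "wrist"; returns (picture, depth): 480x640x3 uint8, blue, green, red; 480x640 float32, m along the optical axis (not along the pixel's ray), 0 where there is no reading.
- bot.camera_model(name): a dict with "intrinsics" (3x3 intrinsics, pixels), "R" (3x3) and "t" (3): a world point X has camera coordinates R X + t; the wrist camera has in their place "mount" (4x4, takes a point from camera to tool coordinates, whose origin is the TCP and whose axes are the flange's). Camera axes: x right, y down, z forward; pixel columns grow to the right and rows downward; lengths in m; the calibration is good to about 2 mm. A picture is of the moment at which its call begins: read the wrist's pose just before it. camera_model takes no time and is no camera call.
- bot.sign_off(): hands the job in; it is judged then, once.
The state is a dict: "t": time; "q": joint angles; "joint_vel": joint speeds; "joint_torque": joint torques, N m; "tool_pos": TCP position; "tool_rot": TCP orientation; "contact_force": force on the tool from outside, world axes, zero at the start; "wrist_torque": the same for the moment, N m; "opening": opening from 0.0 (shut) to 1.0 (fully open); "finger_force": force on a finger pad.
Only numpy, scipy, OpenCV 4.12 (cv2) and the standard library are available. Lean on these libraries where they do the work, as an engineer would, in place of code of your own. Each camera call takes 0.05 s, during which the arm holds its last target. There are 200 camera calls.

TASK

Put the welding positioner into third gear: with the fingertips, push its gear lever by the knob along the H-shaped gate, out of the left-hand lane, across to the right, then fully forward into the third slot (the far right one, away from the robot). Only push it, without gripping or forcing it, do not let it slip into the near right slot, and leave the spray can, hammer and brush where they are. Finish clear of everything with the lever standing in third.

Things in the scene. Friction and masses are not known exactly. Their poses are not given: they have to be found in the camera images.
- gate (a point): centre of the H-shaped gate, on the top face of its aluminium plate (172 x 170 mm), 120 mm above the bench. x axis: forward, away from the robot, along the two lanes of the H; y: left, along the cross channel; z up. The dark H: lanes 36 mm apart, 72 mm long, 16 mm wide, joined at their middle by a 22 mm wide channel. Slots: first far left, second near left, third far right, fourth near right
- unit: the grey gear housing under the gate, fixed, 240 x 200 mm, origin on the bench below the gate's centre, same axes as the gate. The machine's turntable (steel disc, 200 mm diameter, top 132 mm above the bench, with a plate and tube on it up to 196 mm) is part of it; its axis is 270 mm to the left of the gate's centre
- knob: the lever's knob, a black upright cylinder 36 mm wide and 56 mm high with tapered ends, on a 12 mm steel stick; origin at its centre, z along the stick. It swings about a pivot 100 mm straight below the gate's centre, 180 mm from the knob's centre: the knob stands 180*sin(stick) mm forward of the gate's centre and 180*sin(cross)*cos(stick) mm right of it, about 200 mm above the bench
- cross (a joint): sideways tilt of the lever, rad: -0.2 in the left lane (where it starts), 0 upright, +0.2 in the right lane (36 mm at the knob to either side). It changes lanes only while stick is near 0 (within about 0.05). 2 to 4 N at the knob moves it; it stays where it is left and the gate stops it
- stick (a joint): fore-and-aft tilt of the lever, rad: +0.3 fully forward (far end of the lane, knob 53 mm ahead of the gate's centre), 0 at the cross channel, -0.3 fully back (near end). It starts anywhere along the left lane. 2 to 4 N at the knob moves it; it stays where it is left and the gate stops it
- can: spray can, 54 mm in diameter and 150 mm high, standing loose on the bench to the right of the housing; origin at the centre of its underside
- hammer: hammer, 240 mm long, lying loose near the housing at its right; origin under its middle, handle to its -x
- brush: brush, 200 mm long, lying loose near the housing at its left, on the robot's side; origin under its middle, handle to its -x

How it is judged:
On the way, in this order (a step that is already met when the one before it is completed fails the run):
1. the lever is brought across into the right lane (value of joint cross above 0.13 rad and value of joint stick between -0.13 and 0.13 rad), for 0.1 s.
2. the lever is pushed forward into the third slot (value of joint cross above 0.13 rad and value of joint stick above 0.24 rad), for 0.2 s.
At the end, for the whole second after the job is handed in: The lever rests in the third slot (right lane, cross above 0.13 rad; at least 0.24 rad of its 0.3 rad forward); can, hammer and brush are within 20 mm of where they stood (all of step 2 and velocity of joint stick between -0.05 and 0.05 rad/s and distance of each of can, hammer, brush from where it was at the start of the episode below 0.02 m); the robot touches nothing.
It fails at once if the lever goes into the near right (fourth) slot (value of joint cross above 0.1 rad and value of joint stick below -0.16 rad).
It fails at once if the knob is gripped or forced (over 35 N) (contact force between the fingers and knob above 35 N).
It fails at once if the spray can, hammer or brush is lifted or pushed by more than 20 mm (distance of any of can, hammer, brush from where it was at the start of the episode above 0.02 m).
It also fails if it takes over 64 s, if anything falls off the work surface, if the arm or the gripper's body presses on something with over 40 N, if the wrist force passes 120 N, or if a joint passes its speed limit or range.

## Working session

There is one attempt and no reset: what is moved stays moved. The work goes in short steps, Python scripts to look and compute and a tool call to move; the robot and the scene stay as the last step left them, time stands still between calls to the robot, and variables do not carry over. Pictures are saved under pics/ and viewed, at most 10 in all, crops included, and the job is handed in when it is done.

Besides the shell and the picture viewer there is one more tool, called after ">>>" in YAML: its name, and indented under it one key for each argument. send_rows: Moves the arm, as the interface text tells. Its arguments: {"type":"object","properties":{"motion":{"type":"array"},"grip_force":{"type":"number"}},"required":["motion"]}

```bash
mkdir -p pics && cat > look.py <<'E'
import numpy as np, cv2
from station import bot
def snap(n, f=None):
    im,d=bot.snapshot(n)
    if f: cv2.imwrite('pics/'+f,im)
    return im,d
def pts(name,d):
    m=bot.camera_model(name); K=np.array(m['intrinsics'])
    v,u=np.mgrid[:480,:640]
    c=np.stack([(u-K[0,2])/K[0,0]*d,(v-K[1,2])/K[1,1]*d,d],-1)
    return (c-np.array(m['t']))@np.array(m['R'])   # R^T(c-t)
E
python3 - <<'E'
from look import *
s=bot.get_state(); print({k:np.round(v,3) for k,v in s.items()})
for n in('top','side'):
    im,d=snap(n,n+'1.png'); np.savez('pics/'+n+'1.npz',im=im,d=d,P=pts(n,d))
    m=bot.camera_model(n); print(n,-np.array(m['R']).T@np.array(m['t']),np.array(m['intrinsics'])[0,0])
E
```

```text
{'t': np.float64(0.0), 'q': array([-1.146,  0.261, -0.139,  1.173,  0.   ,  1.571]), 'joint_vel': array([ 0.   ,  0.001, -0.   ,  0.002,  0.001, -0.   ]), 'joint_torque': array([ 0.0000e+00, -4.0568e+01,  2.5392e+01,  1.9000e-02, -0.0000e+00,
       -0.0000e+00]), 'tool_pos': array([ 0.216, -0.478,  0.221]), 'tool_rot': array([-3.069e+00, -6.620e-01,  1.000e-03]), 'contact_force': array([ 0.294, -0.266, -0.629]), 'wrist_torque': array([0.014, 0.044, 0.009]), 'finger_force': np.float64(0.0), 'opening': np.float64(1.0)}
top [ 0.46923359 -0.0318749   1.41771113] 573.7128126637508
side [0.28764235 0.78751423 0.96227448] 503.0192310112923
```

View pics/top1.png

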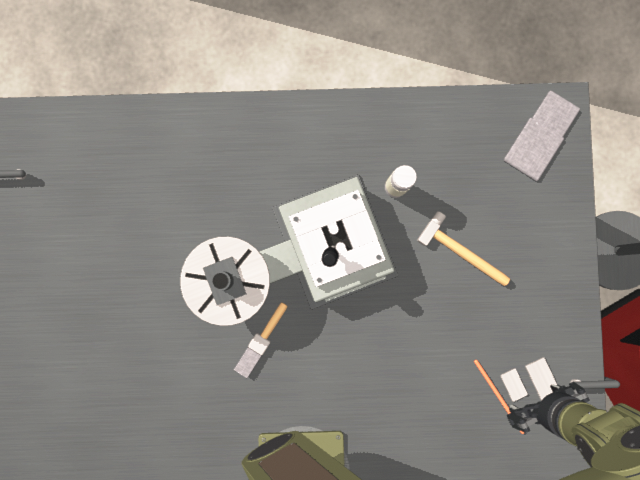

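View pics/side1.png

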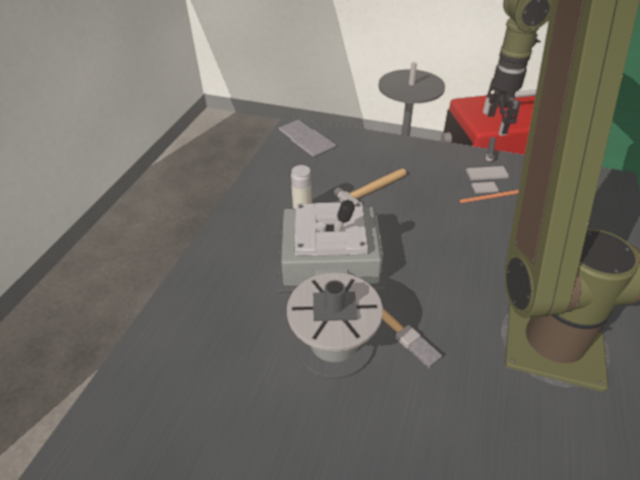

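The top view shows the plate around (337,236) and the black knob at (330,257), in the near part of the left lane. The unit is turned by about 15-20°. The turntable is at (224,281), the can at (401,180), the hammer at (465,250) and the brush at (262,340). The side view agrees.

```bash
python3 - <<'E'
from look import *
z=np.load('pics/top1.npz'); im,d,P=z['im'],z['d'],z['P']
m=(abs(P[...,2]-.12)<.006)&(im.min(-1)>150)
m[:, :270]=0; m[:,395:]=0; m[:180]=0; m[310:]=0
m=cv2.morphologyEx(m.astype(np.uint8),cv2.MORPH_OPEN,np.ones((3,3)))
c=max(cv2.findContours(m,0,2)[0],key=cv2.contourArea)
M=bot.camera_model('top');K=np.array(M['intrinsics']);R=np.array(M['R']);t=np.array(M['t'])
C=-R.T@t
def ray(uv,h):
    r=R.T@np.linalg.inv(K)@np.array([uv[0],uv[1],1.]); return C+r*(h-C[2])/r[2]
pl=np.array([ray(p[0],.12)[:2] for p in c])
r=cv2.minAreaRect((pl*1000).astype(np.float32)); print('plate',r)
print('med z',np.median(P[m>0][:,2]))
# H
h=((im.max(-1)<60)).astype(np.uint8); h[:215]=0;h[275:]=0;h[:,:305]=0;h[:,365:]=0
n,l,st,ce=cv2.connectedComponentsWithStats(h)
for i in range(1,n):
  if st[i][4]>15: print(st[i],ray(ce[i],.12))
k=(P[...,2]>.17)&(P[...,2]<.26); k[:, :290]=0;k[:,380:]=0;k[:190]=0;k[300:]=0
Q=P[k]; print('knob',len(Q),Q.mean(0),Q.min(0),Q.max(0), Q[Q[:,2]>Q[:,2].max()-.006].mean(0))
zs=np.load('pics/side1.npz');S=zs['P'];q=S[(np.linalg.norm(S[...,:2]-Q.mean(0)[:2],axis=-1)<.05)&(S[...,2]>.165)&(S[...,2]<.26)]
print('side',len(q),q.mean(0),q.min(0),q.max(0))
# can
a=(P[...,2]>.13)&(P[...,2]<.18);a[:,:380]=0;a[:,425:]=0;a[:150]=0;a[205:]=0
print('can',P[a].mean(0)); 
a=(P[...,2]>.012)&(P[...,2]<.06);a[:,:415]=0;a[:,525:]=0;a[:200]=0;a[295:]=0
print('hammer',P[a].min(0),P[a].max(0))
cv2.imwrite('pics/crop.png',cv2.resize(im[170:310,260:420],None,fx=4,fy=4,interpolation=2))
E
```

```text
plate ((563.484375, -98.21654510498047), (171.73709106445312, 169.9340057373047), 19.27591323852539)
med z 0.12018247940730836
[322 221  26  45 451] [ 0.54795887 -0.08861296  0.12      ]
[343 241   8   9  23] [ 0.54601031 -0.12152266  0.12      ]
knob 277 [ 0.51755691 -0.07747     0.21395067] [ 0.49764234 -0.09669818  0.17581003] [ 0.53954648 -0.0587862   0.22696896] [ 0.516454   -0.07770868  0.22288975]
side 320 [ 0.51743952 -0.06783395  0.20324408] [ 0.49891163 -0.08743641  0.16675486] [ 0.54050535 -0.05573564  0.22585218]
can [ 0.6924663  -0.25058216  0.14804952]
hammer [ 0.44323521 -0.52116706  0.01201377] [ 0.63006347 -0.30186626  0.03545093]
```

View pics/crop.png

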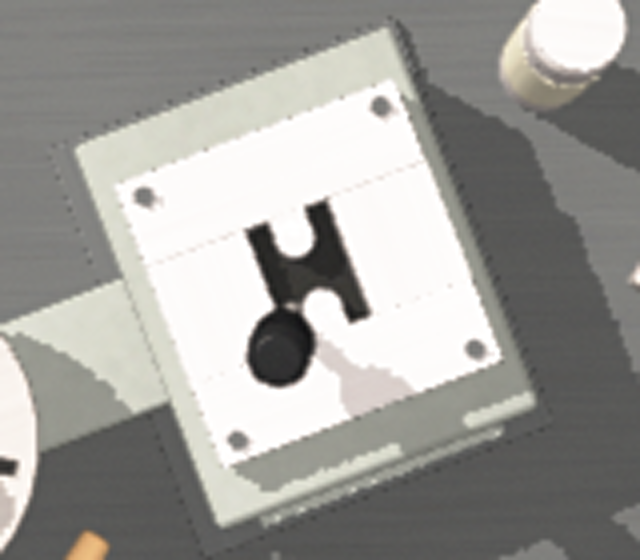

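The plate centre is at (0.5635, -0.098) with a yaw of about 19.3°. The knob is at about -37 mm forward and +35 mm left, which is left lane with stick ≈ -0.21. I'll shut the fingers and move in behind the knob.

>>> send_rows:
  motion:
    - [1, 60, -38, 0, 0, 0, 0]
    - [1, 115, -74, 0, 0, 0, 0]
    - [1, 170, -108, 0, 0, 0, 0]
    - [1, 210, -134, 0, 0, 0, 0]
    - [1, 210, -134, 0, 0, 0, 5]
  grip_force: 20

```text
t: 0.72
tool_pos: [0.354, -0.2659, 0.2219]
tool_rot: [-3.094, -0.535, 0.0]
contact_force: [0.0, -1.3, -0.2]
opening: 0.004
finger_force: 0.0
```

```bash
cat > gate.py <<'E'
from look import *
G=np.array([.5635,-.0982]); a=np.radians(19.3); F=np.array([np.cos(a),np.sin(a)]); L=np.array([-F[1],F[0]])
def where():
    from scipy.spatial.transform import Rotation as Ro
    s=bot.get_state(); p=s['tool_pos']; R=Ro.from_rotvec(s['tool_rot']).as_matrix(); d=p[:2]-G
    print('t',round(s['t'],2),'tcp f,l mm',np.round([d@F*1e3,d@L*1e3],1),'z',round(p[2]*1e3,1),'xyaw',round(np.degrees(np.arctan2(R[1,0],R[0,0])),2),'ztool',np.round(R[:,2],3),'force',np.round(s['contact_force'],1),'open',s['opening'])
def knob(n='top',f=None):
    im,d=snap(n,f); P=pts(n,d); k=(im.max(-1)<70)&(P[...,2]>.175)&(P[...,2]<.235)&(np.linalg.norm(P[...,:2]-G,axis=-1)<.09)
    Q=P[k]
    if len(Q): print(n,'knob n',len(Q),'f,l',np.round([((Q[:,:2]-G)@F).mean()*1e3,((Q[:,:2]-G)@L).mean()*1e3],1), 'range f',np.round(np.percentile((Q[:,:2]-G)@F*1e3,[2,98]),1),'l',np.round(np.percentile((Q[:,:2]-G)@L*1e3,[2,98]),1))
E
python3 -c "
from gate import *
where();knob();knob('side')"
```

```text
t 0.72 tcp f,l mm [-253.2  -89. ] z 221.9 xyaw 19.63 ztool [-0.     0.002 -1.   ] force [ 0.  -1.3 -0.2] open 0.003595480948508811
top knob n 222 f,l [-36.3  34.7] range f [-53.2 -18. ] l [18.5 51.3]
side knob n 209 f,l [-34.4  46.7] range f [-48.8 -19.3] l [34.2 54.6]
```

>>> send_rows:
  motion:
    - [1, 45, -40, 0, 0, 0, 0]
    - [1, 90, -80, 0, 0, 0, 0]
    - [1, 135, -115, 0, 0, 0, 0]
    - [1, 155, -125, 0, 0, 0, 0]
    - [1, 155, -125, 0, 0, 0, 0]

```text
t: 1.45
tool_pos: [0.458, -0.1002, 0.2218]
tool_rot: [3.096, 0.532, -0.001]
contact_force: [0.1, -0.1, -0.7]
opening: 0.0
finger_force: 0.0
```

>>> send_rows:
  motion:
    - [1, 0, 0, 15, 0, 0, 0]
    - [1, 0, 0, 34, 0, 0, 0]
    - [1, 0, 0, 34, 0, 0, 0]

```text
t: 1.82
tool_pos: [0.4552, -0.1015, 0.1869]
tool_rot: [-3.096, -0.525, 0.006]
contact_force: [0.1, -0.5, -0.1]
opening: 0.002
finger_force: 0.0
```

```bash
python3 -c "
from gate import *
where();im,d=snap('side');P=pts('side',d)
cv2.imwrite('pics/s2.png',cv2.resize(im[130:290,250:450],None,fx=4,fy=3.75,interpolation=2))"
```

```text
t 1.82 tcp f,l mm [-103.3   32.7] z 186.9 xyaw 19.24 ztool [-0.004  0.    -1.   ] force [ 0.1 -0.5 -0.1] open 0.00185674277449134
```

View pics/s2.png

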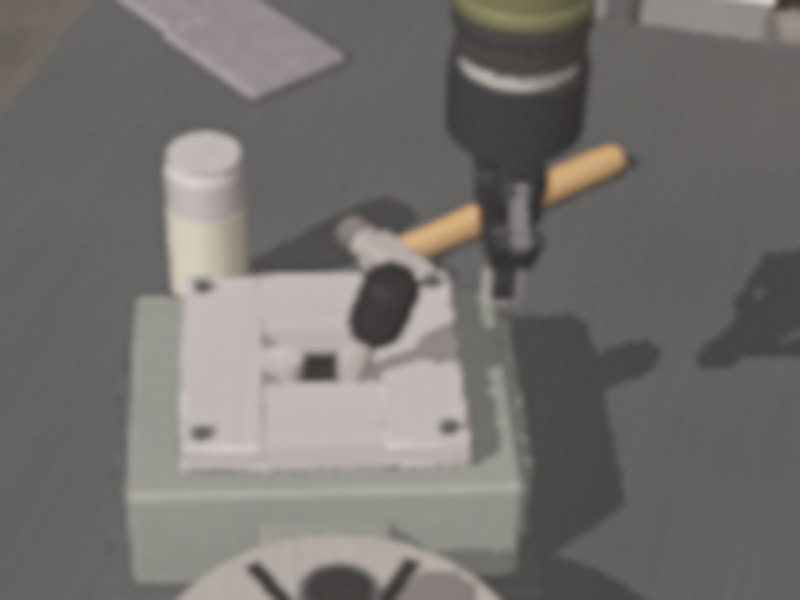

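The side crop shows the shut fingertips at (505,295) behind the knob at (385,305), at knob height and clear of it. Now I'll push forward slowly.

>>> send_rows:
  motion:
    - [1, 12, -3, 0, 0, 0, 0]
    - [1, 22, -3, 0, 0, 0, 0]
    - [1, 28, -3, 0, 0, 0, 0]
    - [1, 34, -3, 0, 0, 0, 0]
    - [1, 40, -3, 0, 0, 0, 0]

```text
t: 2.5
tool_pos: [0.4936, -0.0843, 0.1881]
tool_rot: [3.097, 0.528, -0.003]
contact_force: [-2.8, -0.7, 1.1]
opening: 0.001
finger_force: 1.3
```

>>> send_rows:
  motion:
    - [1, 5, 0, 0, 0, 0, 0]
    - [1, 10, 0, 0, 0, 0, 0]
    - [1, 15, 0, 0, 0, 0, 0]
    - [1, 20, 0, 0, 0, 0, 0]
    - [1, 20, 0, 0, 0, 0, 0]

```text
t: 3.12
tool_pos: [0.5134, -0.0775, 0.1881]
tool_rot: [-3.097, -0.528, -0.001]
contact_force: [-0.3, 0.5, 1.0]
opening: -0.006
finger_force: 0.7
```

```bash
python3 -c "
from gate import *
where();knob();knob('side')"
```

```text
t 3.12 tcp f,l mm [-40.4  36. ] z 188.1 xyaw 19.36 ztool [ 0.  0. -1.] force [-0.3  0.5  1. ] open -0.0060181307806001115
side knob n 253 f,l [-13.1  46.5] range f [-41.8   2. ] l [30.5 54.9]
```

>>> send_rows:
  motion:
    - [1, 4, 0, 0, 0, 0, 0]
    - [1, 8, 0, 0, 0, 0, 0]
    - [1, 12, 0, 0, 0, 0, 0]
    - [1, 12, 0, 0, 0, 0, 0]

```text
t: 3.72
tool_pos: [0.5247, -0.0736, 0.1882]
tool_rot: [3.097, 0.528, 0.0]
contact_force: [-1.5, -1.0, 0.9]
opening: 0.001
finger_force: 0.7
```

>>> send_rows:
  motion:
    - [1, -10, 0, 0, 0, 0, 0]
    - [1, -30, 0, 0, 0, 0, 0]
    - [1, -30, -25, 0, 0, 0, 0]
    - [1, -30, -50, 0, 0, 0, 0]
    - [1, -30, -50, 0, 0, 0, 0]

```text
t: 4.35
tool_pos: [0.4786, -0.0358, 0.1883]
tool_rot: [-3.096, -0.53, -0.0]
contact_force: [-0.3, -0.4, 0.1]
opening: -0.001
finger_force: 0.0
```

```bash
python3 -c "
from gate import *
where();knob(f='t3.png');knob('side','s3.png')"
```

```text
t 4.35 tcp f,l mm [-59.5  86.9] z 188.3 xyaw 19.44 ztool [ 0.  0. -1.] force [-0.3 -0.4  0.1] open -0.0005330543449209091
top knob n 144 f,l [ 3.  31.9] range f [-8.4 13.9] l [14.6 49.9]
side knob n 211 f,l [-0.  46.7] range f [-12.1  13.5] l [32.5 55.6]
```

>>> send_rows:
  motion:
    - [1, 30, -3, 0, 0, 0, 0]
    - [1, 59, -3, 0, 0, 0, 0]
    - [1, 59, -3, 0, 0, 0, 0]

```text
t: 4.82
tool_pos: [0.5364, -0.0146, 0.188]
tool_rot: [3.096, 0.528, 0.003]
contact_force: [-0.8, -0.5, 0.7]
opening: 0.003
finger_force: 0.0
```

```bash
python3 -c "
from gate import *
where();im,d=snap('top')
cv2.imwrite('pics/t4.png',cv2.resize(im[170:310,240:420],None,fx=4,fy=4,interpolation=2));knob('side')"
```

```text
t 4.83 tcp f,l mm [ 2.1 87.9] z 188.0 xyaw 19.34 ztool [ 0.002 -0.    -1.   ] force [-0.8 -0.5  0.7] open 0.0028380529368532462
side knob n 3 f,l [13.5 48.4] range f [13.5 13.5] l [47.6 49.5]
```

View pics/t4.png

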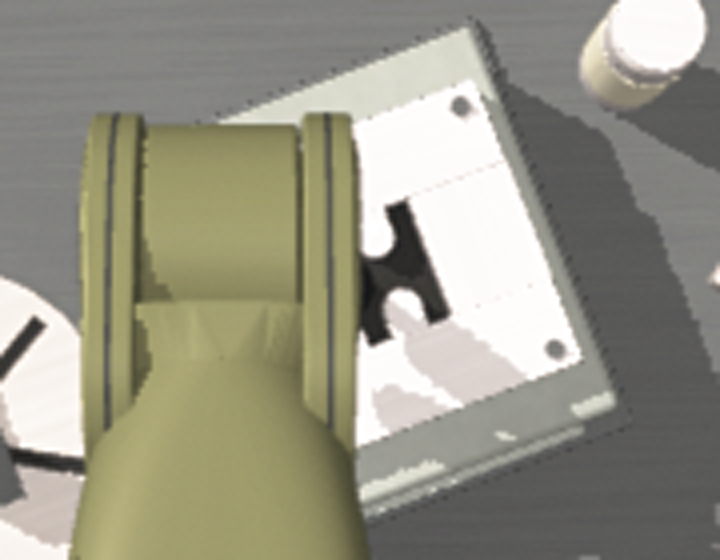

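The arm hides the knob in the top view, but the right lane at (420,260) is clear. I'll push right in small steps and watch the force.

>>> send_rows:
  motion:
    - [1, 0, 8, 0, 0, 0, 0]
    - [1, 0, 14, 0, 0, 0, 0]
    - [1, 0, 20, 0, 0, 0, 0]
    - [1, 0, 26, 0, 0, 0, 0]
    - [1, 0, 32, 0, 0, 0, 0]

```text
t: 5.55
tool_pos: [0.5447, -0.0444, 0.1884]
tool_rot: [-3.096, -0.528, -0.0]
contact_force: [-0.8, 1.8, 1.7]
opening: 0.001
finger_force: 1.2
```

>>> send_rows:
  motion:
    - [1, 0, 6, 0, 0, 0, 0]
    - [1, 0, 12, 0, 0, 0, 0]
    - [1, 0, 18, 0, 0, 0, 0]
    - [1, 0, 24, 0, 0, 0, 0]
    - [1, 0, 24, 0, 0, 0, 0]

```text
t: 6.18
tool_pos: [0.5529, -0.0678, 0.1881]
tool_rot: [3.096, 0.526, -0.0]
contact_force: [-0.8, -0.6, 0.4]
opening: 0.001
finger_force: 0.0
```

```bash
python3 -c "
from gate import *
where();knob();knob('side')"
```

```text
t 6.17 tcp f,l mm [ 0.  32.1] z 188.1 xyaw 19.3 ztool [ 0.    -0.001 -1.   ] force [-0.8 -0.6  0.4] open 0.0008312718751468596
side knob n 39 f,l [ 6.  23.1] range f [-16.1  17. ] l [ 3.6 45.7]
```

```bash
python3 -c "
from gate import *
im,d=snap('side')
cv2.imwrite('pics/s5.png',cv2.resize(im[130:290,250:450],None,fx=4,fy=3.75,interpolation=2))"
```

```text
(no output)
```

View pics/s5.png

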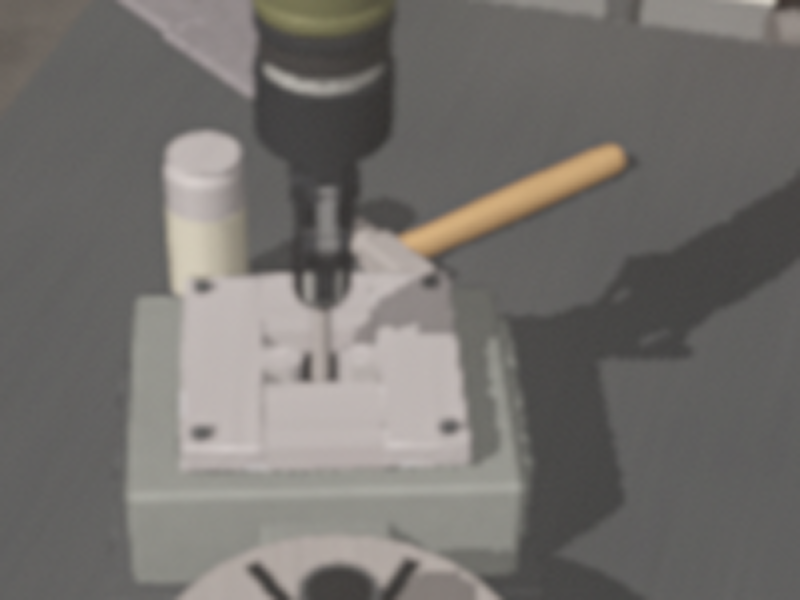

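The knob is directly behind the fingers, with the stick rising at (320,350) in the channel, so it's tracking well. I'll continue to the right.

>>> send_rows:
  motion:
    - [1, 0, 6, 0, 0, 0, 0]
    - [1, 0, 12, 0, 0, 0, 0]
    - [1, 0, 18, 0, 0, 0, 0]
    - [1, 0, 23, 0, 0, 0, 0]
    - [1, 0, 23, 0, 0, 0, 0]

```text
t: 6.95
tool_pos: [0.5605, -0.0894, 0.1881]
tool_rot: [3.096, 0.526, 0.0]
contact_force: [-0.4, -0.2, 0.5]
opening: 0.003
finger_force: 0.0
```

>>> send_rows:
  motion:
    - [1, 0, 3, 0, 0, 0, 0]
    - [1, 0, 6, 0, 0, 0, 0]
    - [1, 0, 6, 0, 0, 0, 0]

```text
t: 7.32
tool_pos: [0.5622, -0.0945, 0.1879]
tool_rot: [3.097, 0.527, -0.001]
contact_force: [-0.6, 0.6, -0.7]
opening: -0.0
finger_force: 0.4
```

```bash
python3 -c "
from gate import *
where();knob();knob('side')"
```

```text
t 7.33 tcp f,l mm [-0.   3.9] z 187.9 xyaw 19.33 ztool [-0. -0. -1.] force [-0.6  0.6 -0.7] open -0.0003797754675033492
side knob n 34 f,l [ 6.3 -1.1] range f [-7.5 16.6] l [-23.3  20.4]
```

>>> send_rows:
  motion:
    - [1, 0, 2, 0, 0, 0, 0]
    - [1, 0, 4, 0, 0, 0, 0]
    - [1, 0, 4, 0, 0, 0, 0]

```text
t: 7.8
tool_pos: [0.5635, -0.0982, 0.1881]
tool_rot: [3.097, 0.527, -0.0]
contact_force: [0.4, 0.8, -0.4]
opening: -0.002
finger_force: 0.6
```

>>> send_rows:
  motion:
    - [1, 0, 2, 0, 0, 0, 0]
    - [1, 0, 3, 0, 0, 0, 0]
    - [1, 0, 3, 0, 0, 0, 0]

```text
t: 8.18
tool_pos: [0.5646, -0.1011, 0.1882]
tool_rot: [3.097, 0.527, 0.0]
contact_force: [-1.9, 1.9, -0.4]
opening: 0.002
finger_force: 0.6
```

>>> send_rows:
  motion:
    - [1, 0, -15, 0, 0, 0, 0]
    - [1, 0, -40, 0, 0, 0, 0]
    - [1, -30, -55, 0, 0, 0, 0]
    - [1, -70, -55, 0, 0, 0, 0]
    - [1, -80, -45, 0, 0, 0, 0]

```text
t: 8.8
tool_pos: [0.4716, -0.0845, 0.1885]
tool_rot: [3.097, 0.529, -0.001]
contact_force: [-0.2, -0.4, -0.7]
opening: 0.003
finger_force: 0.0
```

```bash
python3 -c "
from gate import *
where();knob(f='t6.png');knob('side','s6.png')"
```

```text
t 8.8 tcp f,l mm [-82.1  43.3] z 188.5 xyaw 19.39 ztool [-0.001 -0.    -1.   ] force [-0.2 -0.4 -0.7] open 0.002704297810580995
top knob n 245 f,l [ -2.6 -30.3] range f [-16.7  12. ] l [-48.4 -14.5]
side knob n 237 f,l [ -0.1 -22.3] range f [-15.1  14.2] l [-40.7 -12.8]
```

Cross is about 0.175 and stick about 0. Next I go behind the knob in the right lane and push forward with a slight bias to the right.

>>> send_rows:
  motion:
    - [1, 0, 38, 0, 0, 0, 0]
    - [1, 0, 75, 0, 0, 0, 0]
    - [1, 25, 75, 0, 0, 0, 0]
    - [1, 40, 75, 0, 0, 0, 0]
    - [1, 45, 76, 0, 0, 0, 0]

```text
t: 9.52
tool_pos: [0.5431, -0.1411, 0.1879]
tool_rot: [3.097, 0.53, 0.0]
contact_force: [-0.7, 1.0, -0.1]
opening: 0.0
finger_force: 0.0
```

>>> send_rows:
  motion:
    - [1, 5, 0, 0, 0, 0, 0]
    - [1, 10, 1, 0, 0, 0, 0]
    - [1, 15, 2, 0, 0, 0, 0]
    - [1, 20, 3, 0, 0, 0, 0]
    - [1, 20, 3, 0, 0, 0, 0]

```text
t: 10.15
tool_pos: [0.5619, -0.1379, 0.1881]
tool_rot: [-3.097, -0.528, 0.0]
contact_force: [-1.6, 0.1, 0.8]
opening: 0.001
finger_force: 0.7
```

```bash
python3 -c "
from gate import *
where();knob();knob('side')"
```

```text
t 10.15 tcp f,l mm [-14.7 -36.9] z 188.1 xyaw 19.35 ztool [-0.  0. -1.] force [-1.6  0.1  0.8] open 0.0006795857963057674
top knob n 35 f,l [ 17.8 -18.5] range f [ 8.6 26.4] l [-28.7 -13.1]
side knob n 270 f,l [ 11.1 -22.4] range f [-16.3  28.4] l [-41.  -12.6]
```

>>> send_rows:
  motion:
    - [1, 5, 0, 0, 0, 0, 0]
    - [1, 10, 0, 0, 0, 0, 0]
    - [1, 15, 0, 0, 0, 0, 0]
    - [1, 20, 0, 0, 0, 0, 0]
    - [1, 20, 0, 0, 0, 0, 0]

```text
t: 10.88
tool_pos: [0.5811, -0.1313, 0.188]
tool_rot: [3.097, 0.528, 0.0]
contact_force: [-1.3, 0.3, -0.5]
opening: -0.003
finger_force: 0.5
```

>>> send_rows:
  motion:
    - [1, 3, 0, 0, 0, 0, 0]
    - [1, 6, 0, 0, 0, 0, 0]
    - [1, 8, 0, 0, 0, 0, 0]
    - [1, 8, 0, 0, 0, 0, 0]

```text
t: 11.38
tool_pos: [0.5876, -0.1292, 0.1878]
tool_rot: [3.096, 0.527, -0.002]
contact_force: [-3.4, -3.0, -1.7]
opening: 0.001
finger_force: 1.8
```

```bash
python3 -c "
from gate import *
where();knob();knob('side')"
```

```text
t 11.38 tcp f,l mm [ 12.5 -37.2] z 187.8 xyaw 19.32 ztool [-0.001 -0.001 -1.   ] force [-3.4 -3.  -1.7] open 0.0010664531936347326
top knob n 6 f,l [ 40.5 -15.7] range f [36.2 45. ] l [-18.  -13.5]
side knob n 239 f,l [ 35.3 -22. ] range f [11.3 52.9] l [-38.1 -12.7]
```

>>> send_rows:
  motion:
    - [1, 2, 0, 0, 0, 0, 0]
    - [1, 4, 0, 0, 0, 0, 0]
    - [1, 4, 0, 0, 0, 0, 0]

```text
t: 11.85
tool_pos: [0.592, -0.1276, 0.1882]
tool_rot: [3.097, 0.527, 0.0]
contact_force: [-3.9, -3.5, -0.8]
opening: -0.003
finger_force: 1.5
```

```bash
python3 -c "
from gate import *
where();knob('side')
im,d=snap('side')
cv2.imwrite('pics/s7.png',cv2.resize(im[130:290,250:450],None,fx=4,fy=3.75,interpolation=2))"
```

```text
t 11.85 tcp f,l mm [ 17.2 -37.1] z 188.2 xyaw 19.33 ztool [ 0. -0. -1.] force [-3.9 -3.5 -0.8] open -0.003400714175772856
side knob n 234 f,l [ 39.6 -22.6] range f [16.1 57. ] l [-38.5 -13.5]
```

View pics/s7.png

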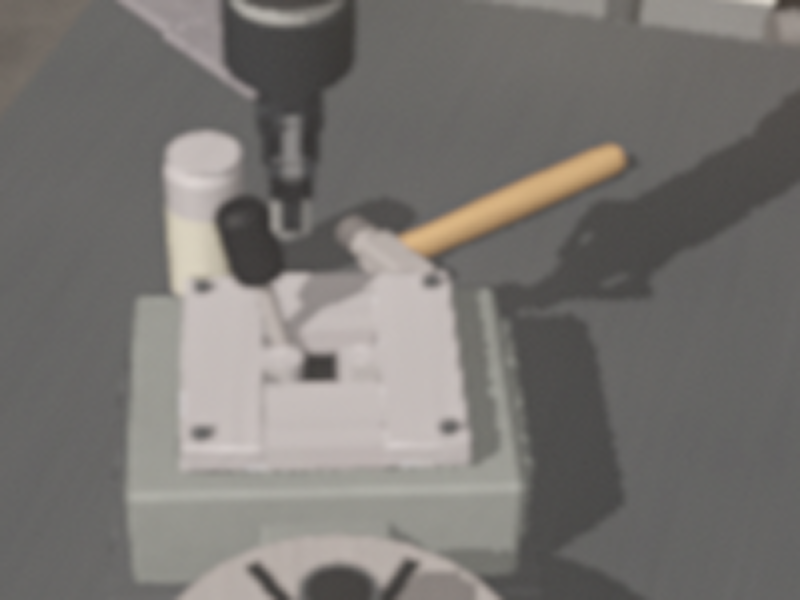

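The knob at (250,240) leans forward in the right lane with the fingertips at (293,215) behind it. I'll keep pushing in small steps until it reaches the stop.

>>> send_rows:
  motion:
    - [1, 2, 0, 0, 0, 0, 0]
    - [1, 4, 0, 0, 0, 0, 0]
    - [1, 4, 0, 0, 0, 0, 0]

```text
t: 12.32
tool_pos: [0.5967, -0.1256, 0.1885]
tool_rot: [-3.096, -0.528, -0.003]
contact_force: [-1.3, -1.0, -1.4]
opening: 0.004
finger_force: 0.8
```

>>> send_rows:
  motion:
    - [1, 2, 0, 0, 0, 0, 0]
    - [1, 2, 0, 0, 0, 0, 0]

```text
t: 12.58
tool_pos: [0.5983, -0.125, 0.1884]
tool_rot: [-3.096, -0.528, -0.002]
contact_force: [-1.4, -1.1, -0.7]
opening: 0.0
finger_force: 0.6
```

```bash
python3 -c "
from gate import *
where();knob('side')"
```

```text
t 12.57 tcp f,l mm [ 24.  -36.8] z 188.4 xyaw 19.36 ztool [ 0.001  0.001 -1.   ] force [-1.4 -1.1 -0.7] open 6.89861970431787e-05
side knob n 232 f,l [ 45.4 -22.3] range f [23.2 63.9] l [-37.6 -13.4]
```

>>> send_rows:
  motion:
    - [1, 2, 0, 0, 0, 0, 0]
    - [1, 2, 0, 0, 0, 0, 0]

```text
t: 12.88
tool_pos: [0.5999, -0.1245, 0.1883]
tool_rot: [-3.097, -0.528, -0.001]
contact_force: [-1.2, -0.5, -0.7]
opening: 0.002
finger_force: 0.5
```

>>> send_rows:
  motion:
    - [1, 2, 0, 0, 0, 0, 0]
    - [1, 2, 0, 0, 0, 0, 0]

```text
t: 13.12
tool_pos: [0.6016, -0.1239, 0.1882]
tool_rot: [-3.097, -0.528, -0.001]
contact_force: [-1.6, -0.0, -0.9]
opening: 0.002
finger_force: 0.6
```

```bash
python3 -c "
from gate import *
where();knob('side')"
```

```text
t 13.12 tcp f,l mm [ 27.5 -36.9] z 188.2 xyaw 19.35 ztool [ 0.  0. -1.] force [-1.6 -0.  -0.9] open 0.001652028955748414
side knob n 231 f,l [ 48.2 -22.6] range f [25.6 66.6] l [-37.6 -13. ]
```

>>> send_rows:
  motion:
    - [1, 2, 0, 0, 0, 0, 0]
    - [1, 2, 0, 0, 0, 0, 0]

```text
t: 13.42
tool_pos: [0.6033, -0.1234, 0.1882]
tool_rot: [-3.097, -0.528, -0.0]
contact_force: [-2.1, 0.0, 0.2]
opening: 0.001
finger_force: 0.7
```

>>> send_rows:
  motion:
    - [1, 2, 0, 0, 0, 0, 0]
    - [1, 2, 0, 0, 0, 0, 0]

```text
t: 13.68
tool_pos: [0.6047, -0.1228, 0.188]
tool_rot: [3.097, 0.528, -0.002]
contact_force: [-3.2, -1.7, -0.3]
opening: -0.005
finger_force: 1.4
```

```bash
python3 -c "
from gate import *
where();knob('side')"
```

```text
t 13.68 tcp f,l mm [ 30.8 -36.9] z 188.0 xyaw 19.34 ztool [-0.001 -0.    -1.   ] force [-3.2 -1.7 -0.3] open -0.004933848392391675
side knob n 222 f,l [ 50.9 -22.3] range f [30.3 68.9] l [-34.3 -13.2]
```

>>> send_rows:
  motion:
    - [1, -10, 0, 0, 0, 0, 0]
    - [1, -40, 0, 0, 0, 0, 0]
    - [1, -90, 0, 0, 0, 0, 0]
    - [1, -130, 0, 0, 0, 0, 0]
    - [1, -130, 0, 0, 0, 0, 0]

```text
t: 14.35
tool_pos: [0.4802, -0.1664, 0.1889]
tool_rot: [3.097, 0.524, 0.001]
contact_force: [0.2, -0.7, -0.4]
opening: -0.001
finger_force: 0.0
```

```bash
python3 - <<'E'
from gate import *
where();knob();knob('side')
# top face of knob: highest points
for n in('top','side'):
    im,d=snap(n);P=pts(n,d);k=(P[...,2]>.15)&(P[...,2]<.24)&(np.linalg.norm(P[...,:2]-G-.05*F+.036*L,axis=-1)<.045)
    Q=P[k];f=(Q[:,:2]-G)@F*1e3;l=(Q[:,:2]-G)@L*1e3
    print(n,len(Q),np.round([f.mean(),f.min(),f.max(),l.mean(),l.min(),l.max(),Q[:,2].max()*1e3],1))
    cv2.imwrite('pics/%s8.png'%n,cv2.resize(im[130:290,250:450],None,fx=4,fy=3.75,interpolation=2))
E
```

```text
t 14.35 tcp f,l mm [-101.1  -36.8] z 188.9 xyaw 19.2 ztool [ 0.001 -0.    -1.   ] force [ 0.2 -0.7 -0.4] open -0.0005868546135426861
top knob n 271 f,l [ 51.2 -31. ] range f [33.9 70.3] l [-48.3 -15.2]
side knob n 229 f,l [ 52.  -22.5] range f [35.8 68.9] l [-38.1 -12.1]
top 333 [ 51.6  30.8  76.2 -31.6 -53.1 -12.9 223.3]
side 352 [ 54.2  33.5  76.5 -23.8 -51.2 -10.8 221. ]
```

View pics/side8.png

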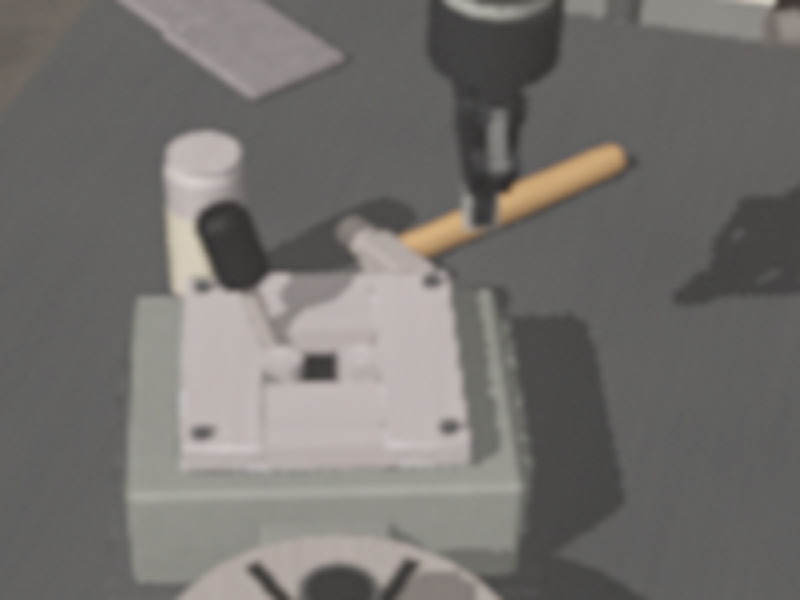

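The lever stands clearly forward in the right lane. The knob's front edge is at about 70-76 mm, against about 75 mm expected at 0.3 rad, and cross is about 0.17-0.18. The hand is clear, and the can and hammer are undisturbed. I'll raise the hand a little and hand in.

>>> send_rows:
  motion:
    - [1, 0, 0, -20, 0, 0, 0]
    - [1, -10, 0, -50, 0, 0, 0]
    - [1, -10, 0, -60, 0, 0, 0]
    - [1, -10, 0, -60, 0, 0, 0]
    - [1, -10, 0, -60, 0, 0, 0]

```text
t: 15.18
tool_pos: [0.473, -0.1688, 0.2471]
tool_rot: [-3.096, -0.528, 0.002]
contact_force: [-0.6, -0.3, -0.3]
opening: 0.002
finger_force: 0.0
```

```bash
python3 -c "
from gate import *
where();knob();knob('side');print(bot.sign_off())"
```

```text
t 15.18 tcp f,l mm [-108.8  -36.7] z 247.1 xyaw 19.37 ztool [-0.001  0.001 -1.   ] force [-0.6 -0.3 -0.3] open 0.0022706299187774254
top knob n 272 f,l [ 51.1 -31.1] range f [33.8 70.2] l [-48.4 -15.3]
side knob n 240 f,l [ 52.4 -22.6] range f [35.8 69.2] l [-39.2 -13.1]
the job is handed in; nothing more can be done
None
```

The job is handed in at 15.2 s, with no verdict returned: by camera the lever stands in third (stick about 0.28-0.29 rad, cross about 0.17-0.18 rad), the force readings I saw stayed under about 6 N, the hand is clear, and the can, hammer and brush were never approached.

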